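Draw the microplate into the shaker nest and latch it

TASK

Load the shaker: with gentle fingertip pressure on top of the microplate's lid, draw it along the loading ledge towards the robot until it drops off the ledge and lies flat in the nest, without ever lifting it out. Then push the orange latch knob all the way in so that the latch bar holds the plate down, and let go. The lid is brittle and plates differ in lid height, so feel for it and press with no more than 20 N; leave the tube rack, tip box and reagent bottle where they are.

Things in the scene. Friction and masses are not known exactly. Their poses are not given: they have to be found in the camera images.
- shaker: White bench shaker, fixed; position and yaw vary. Origin on the bench under the plate channel's middle; x away from the robot along the channel, y left, z up. Housing x -112..112, y -137..85, top z 60 mm. Blue side rails: inner faces y +-65.9, 12 thick, top z 72. Blue front stop: inner face x -100, top z 72. Blue rear wall: inner face x 100, top z 78.
- nest (a point): Centre of the grey nest floor, at shaker (-55.5, 0, 60) mm, axes as the shaker's. The nest runs 89 mm along x, from the front stop to a 4 mm step up to the ledge. A seated plate's underside centre lies here, free by 1.75 mm along x and 2 mm along y.
- ledge (a point): Middle of the step's upper edge, where the bare aluminium loading ledge begins: shaker (-11, 0, 64) mm. The ledge is flat and runs from here 111 mm along +x to the rear wall.
- plate: Loose lidded microplate. Base white, rigid, 85.5 (x) x 127.8 (y) x 14 (z) mm; with its lid 0.12 to 0.2 kg. Origin at the centre of its underside, axes as the shaker's. Starts on the ledge near the rear wall, origin at shaker x 44 to 54 mm, and travels about 105 mm to -x. Leaving the ledge it tips front down; its rear edge drops the 4 mm only at the end of the travel.
- latch (a joint): Sliding latch on the right (shaker -y) of the nest, m: 0 to 0.008 at the start (open), 0.030 fully in. Moves along shaker +y against 2.5 N of friction and stays where left. Its steel bar (22 wide, 6 mm thick, underside 16 mm above the nest floor) passes 2 mm above a seated plate's base, over its right margin beside the lid; a plate not fully down blocks it.
- latch_knob (a point): Centre of the top of the orange round latch knob, 18 mm in diameter, 30 mm tall, standing on the bar; top 52 mm above the nest floor. At shaker (-30, -111, 112) mm when the latch reads 0, moves with it. The bar and the block under it reach 11 mm from the knob's axis to shaker -y.
- tube_rack: Bystander: dark green rack of small tubes, 210 x 75 x 48 mm, to the left of the shaker. Origin under its centre.
- tip_box: Bystander: white tip box with orange lid, 88 x 123 x 55 mm, right of the shaker. Origin under its centre.
- reagent: Bystander: small jar with a red cap, 48 mm in diameter, 85 mm tall, right of the shaker nearer the robot. Origin under its centre.
- lid_foot (a point): Middle of the plate base's top, 14 mm above its origin, under the lid. The lid stays on: pale, dotted, flat on top, 72 (x) x 98 (y) mm; its top stands 2 to 24 mm above this point, unlike from plate to plate: find it by touch. The top is sprung, 12 N per mm. A 4 to 15 N press draws the plate along (slick ledge, gripping fingertips). Over 20 N cracks the lid.
There are look-alikes about, which are no part of the job. There is more than one size of the plate; the job needs the larger.

How it is judged:
On the way, in this order (a step that is already met when the one before it is completed fails the run):
1. the plate lies flat in the nest, with the latch still open (z of plate in the frame of nest below 0.0015 m and x of plate in the frame of nest between -0.0035 and 0.0035 m and angle between plate's own z axis and vertical below 0.02 rad and value of joint latch below 0.02 m), for 0.2 s.
2. the latch is pushed fully in over the plate (value of joint latch above 0.027 m), for 0.2 s.
At the end, for the whole second after the job is handed in: The plate lies at rest flat in the nest (underside within 1.5 mm of the nest floor, centred within 3.5 mm along and 4 mm across the channel, tilt under 0.02 rad) and the latch is in (joint above 0.027 m) (z of plate in the frame of nest between -0.002 and 0.0015 m and x of plate in the frame of nest between -0.0035 and 0.0035 m and y of plate in the frame of nest between -0.004 and 0.004 m and angle between plate's own z axis and vertical below 0.02 rad and value of joint latch above 0.027 m and linear speed of plate below 0.01 m/s); the robot touches nothing.
It fails at once if the plate is pressed with more than 20 N (contact force between the fingers and plate above 20 N).
It fails at once if the plate is lifted out of the channel (z of plate in the frame of nest above 0.018 m).
It fails at once if the tube rack is shifted by more than 15 mm (distance of tube_rack from where it was at the start of the episode above 0.015 m).
It fails at once if the tip box is shifted by more than 15 mm (distance of tip_box from where it was at the start of the episode above 0.015 m).
It fails at once if the reagent bottle is shifted by more than 15 mm (distance of reagent from where it was at the start of the episode above 0.015 m).
It also fails if it takes over 61 s, if anything falls off the work surface, if the arm or the gripper's body presses on something with over 40 N, if the wrist force passes 120 N, or if a joint passes its speed limit or range.

ROBOT

A 7-joint arm with a two-finger parallel gripper is mounted at the origin on the work surface. World frame = base frame: x ahead of the robot, y to its left, z up, the work surface at z = 0. Lengths are in m, angles in rad, forces in N, time in s.
With the tool pointing down it reaches from about 0.425 to 0.875 m from the base axis. Payload 4.7 kg.
Tool frame: the origin (TCP) lies at the very end of the fingers, on their centre line; the grasp point (between the pads) lies 19 mm behind it (arm.grip_point_offset is the distance from the TCP to the grasp point, in m); z points along the fingers, y is the line along which they close (so a half turn about z gives the same grasp; the last joint's range is limited). The gripper opens to 85 mm and grips with 20 to 120 N. Pads are 22 mm wide; open, the fingers measure 114 mm over their backs; the gripper's body (76 mm by 85 mm) begins 54 mm behind the grasp point. The pads swing forward as they close: fully open they stand 13 mm farther back than shut.
Start: joints at [1.153, 0.321, -0.07, 1.45, 0.023, 1.371, -0.057], TCP at [0.272, -0.59, 0.231] pointing down, gripper open.
Joint ranges: [-2.86, 2.86], [-0.3, 2.09], [-1.38, 1.24], [0.06, 2.45], [-1.56, 4.7], [0.09, 2.05], [-2.69, 2.69]. Speed limits (rad/s): [2.57, 2.57, 3.14, 3.14, 3.14, 3.14, 3.14].

INTERFACE

Orientations are given as a unit quaternion [w, x, y, z].
In Python, from plant import arm, viewer gives the robot as it stands.
- The arm moves only by the tool drive_tool, never from a script. Its argument "moves" is a list that holds one entry, the list of rows, each a list of 6 numbers: the shift along the tool's x, y, z as a fraction of full scale, then the turn, a rotation vector about the tool's x, y, z as a fraction of full scale. A call has 1 to 12 rows; each row shifts and turns the commanded pose from where the row before left it, along the tool's axes as they then stand; what a row does not reach is not made up. Full scale, the value 1, is 2 cm for a shift and 360 degrees for a turn. A row lasts 1/12 s, in which the tool goes at most 41.7 mm and 7.16 degrees, less where a joint would pass 70% of its speed; a pose out of reach is approached as far as the arm can. A call with a number of a shift or a turn outside -1 to 1 is refused whole. A call with a gripper value outside its range is refused whole. "hand" is the opening, from -1 (shut) to 1 (fully open), so that 0 is half open, set as the call begins (left out, the last holds). The fingers move at their own pace and stop on an object; the grip force is fixed at half the most. Time passes only in rows, so rows that do not move let the fingers close. It gives the time, the measured TCP pose, the force, the opening and the grip force at its end, in the units of the state.
- arm.get_obs(): the state, without advancing time (a new reading comes with each control period).
- viewer.read_camera(name): name is "scene" or "top" or "wrist"; returns a dict with "pixels" (480x640x3 uint8, red, green, blue), "depth" (480x640 float32, m along the optical axis (not along the pixel's ray), 0 where there is no reading), "camera_matrix" (3x3 intrinsics, pixels), "k1" (the pictures are not rectified: a ray, as slopes to the right and down, at radius r is drawn at 1 + k1 r^2 times it, then the intrinsics apply), "rvec" (rotation vector, rad) and "tvec" (3), from world to camera coordinates, as OpenCV has them; the wrist camera has in their place "tool_from_camera" (4x4, takes a point from camera to tool coordinates, whose origin is the TCP and whose axes are the flange's). Camera axes: x right, y down, z forward; pixel columns grow to the right and rows downward; lengths in m; the calibration is good to about 2 mm. A picture is of the moment at which its call begins: read the wrist's pose just before it.
- arm.finish_job(): hands the job in; it is judged then, once.
The state is a dict: "t": time; "qpos": joint angles; "joint_velocities": joint speeds; "effort": joint torques, N m; "tool_pos": TCP position; "eef_rot": TCP orientation; "ft_force": force on the tool from outside, world axes, zero at the start; "wrist_torque": the same for the moment, N m; "grip_width": opening from 0.0 (shut) to 1.0 (fully open); "finger_force": force on a finger pad.
Only numpy, scipy, OpenCV 4.12 (cv2) and the standard library are available. Lean on these libraries where they do the work, as an engineer would, in place of code of your own. Each camera call takes 0.05 s, during which the arm holds its last target. There are 200 camera calls.

## Working session

There is one attempt and no reset: what is moved stays moved. The work goes in short steps, Python scripts to look and compute and a tool call to move; the robot and the scene stay as the last step left them, time stands still between calls to the robot, and variables do not carry over. Pictures are saved under pics/ and viewed, at most 10 in all, crops included, and the job is handed in when it is done.

Besides the shell and the picture viewer there is one more tool, called after "Emit:" as name([rows], argument=value, ...), one row to a line, values as JSON. drive_tool: Moves the arm, as the interface text tells. Shift numbers are shares of 2 cm and turn numbers shares of 360 degrees, none past 1 either way. Its arguments: {"type":"object","properties":{"moves":{"type":"array","items":{"type":"array","items":{"type":"array","items":{"type":"number"}}}},"hand":{"type":"number"}},"required":["moves"]}

```bash
mkdir -p pics; ls; cat > h.py <<'E'
import numpy as np, cv2
from plant import arm, viewer
def cam(n):
    o=arm.get_obs(); c=viewer.read_camera(n); c['obs']=o; return c
def pts(c,uv,z=None):
    """pixels -> world points; plane height z or by depth when z None (fixed cameras)"""
    K=np.array(c['camera_matrix']); uv=np.atleast_2d(np.array(uv,float))
    d=np.array([c['k1'],0,0,0,0],float)
    n=cv2.undistortPoints(uv.reshape(-1,1,2),K,d).reshape(-1,2)
    r=np.c_[n,np.ones(len(n))]
    R=cv2.Rodrigues(np.array(c['rvec'],float))[0]; t=np.array(c['tvec'],float).ravel()
    o=-R.T@t; w=r@R
    if z is None:
        s=c['depth'][uv[:,1].round().astype(int),uv[:,0].round().astype(int)]
    else: s=(z-o[2])/w[:,2]
    return o+w*np.asarray(s)[:,None]
E
python3 - <<'E'
from h import *
o=arm.get_obs(); print({k:np.round(v,3) for k,v in o.items()})
for n in ('top','scene'):
    c=cam(n); cv2.imwrite(f'pics/{n}0.png',c['pixels'][...,::-1])
    np.savez(f'{n}0.npz',**{k:c[k] for k in('pixels','depth','camera_matrix','k1','rvec','tvec')})
E
```

```text
pics
{'t': np.float64(0.0), 'qpos': array([ 1.153,  0.322, -0.07 ,  1.452,  0.023,  1.371, -0.057]), 'joint_velocities': array([ 0.   , -0.001, -0.002,  0.   ,  0.   , -0.002, -0.002]), 'effort': array([-0.0000e+00, -4.9359e+01, -3.8200e-01, -3.1433e+01,  1.3000e-02,
        1.2000e-02, -0.0000e+00]), 'tool_pos': array([ 0.272, -0.59 ,  0.23 ]), 'eef_rot': array([-0.001,  0.977,  0.214, -0.   ]), 'ft_force': array([ 0.247, -0.149, -0.143]), 'wrist_torque': array([-0.005,  0.028, -0.029]), 'finger_force': np.float64(0.0), 'grip_width': np.float64(1.0)}
```

View pics/top0.png

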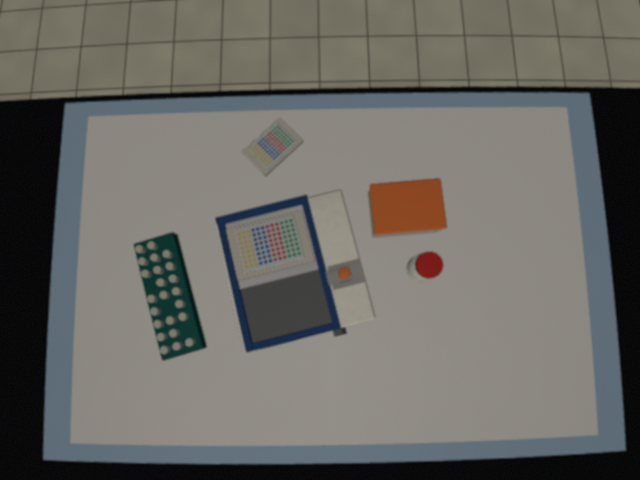

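View pics/scene0.png

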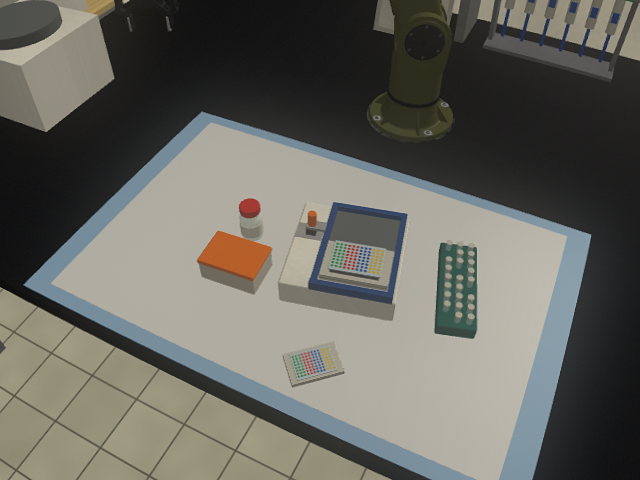

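The top view shows the lidded plate on the ledge at (268,243), with the dark nest below it at (290,305). The orange knob is at (345,272) and the blue frame has corners at about (218,218), (305,198), (337,327) and (248,350).

Possible mix-ups:
- **Plate:** the small plate on the bench at (272,147) against the larger one on the ledge at (268,243). I choose the ledge one.
- **Knob:** the orange tip-box lid at (408,207) and the red cap at (428,264) against the knob at (345,272). I choose the round one on the shaker.

```bash
cat > m.py <<'E'
from h import *
c=dict(np.load('top0.npz')); c['k1']=float(c['k1'])
p=c['pixels']; hsv=cv2.cvtColor(p,cv2.COLOR_RGB2HSV)
roi=np.zeros(p.shape[:2],bool); roi[180:360,205:385]=1
blue=((hsv[...,0]>105)&(hsv[...,0]<130)&(hsv[...,1]>130)&(hsv[...,2]<140)&roi).astype(np.uint8)
cs,_=cv2.findContours(blue,cv2.RETR_EXTERNAL,cv2.CHAIN_APPROX_NONE)
k=max(cs,key=cv2.contourArea).reshape(-1,2)
w=pts(c,k,.072)
r=cv2.minAreaRect((w[:,:2]*1000).astype(np.float32)); print('outer',r,np.round(cv2.boxPoints(r)))
d=pts(c,np.argwhere(blue)[:,::-1]); print('blue z pct',np.percentile(d[:,2],[10,50,90]))
# inner hole
cs,h=cv2.findContours(blue,cv2.RETR_CCOMP,cv2.CHAIN_APPROX_NONE)
hol=[x for x,hh in zip(cs,h[0]) if hh[3]>=0]
k=max(hol,key=cv2.contourArea).reshape(-1,2); w=pts(c,k,.072)
r=cv2.minAreaRect((w[:,:2]*1000).astype(np.float32)); print('inner',r)
org=((hsv[...,0]<14)&(hsv[...,1]>150)&roi&(np.arange(640)[None]>325)&(np.arange(640)[None]<362)).astype(np.uint8)
m=cv2.moments(org,True); u=[m['m10']/m['m00'],m['m01']/m['m00']]; print('knob px',u,m['m00'],pts(c,u,.112),'depth',pts(c,u))
cv2.imwrite('pics/crop.png',cv2.resize(p[180:360,205:385,::-1],None,fx=3.3,fy=3.3,interpolation=cv2.INTER_CUBIC))
E
python3 m.py
```

```text
outer ((551.4154052734375, 88.12723541259766), (221.14974975585938, 151.52822875976562), 13.299675941467285) [[426. 136.]
 [461. -11.]
 [676.  40.]
 [642. 187.]]
blue z pct [0.07137742 0.07332283 0.07915053]
inner ((551.539306640625, 87.33366394042969), (205.22625732421875, 139.646240234375), 13.371829986572266)
knob px [344.0777777777778, 272.75555555555553] 90.0 [[ 0.54510694 -0.01936449  0.112     ]] depth [[ 0.5450906  -0.01935389  0.1122194 ]]
```

View pics/crop.png

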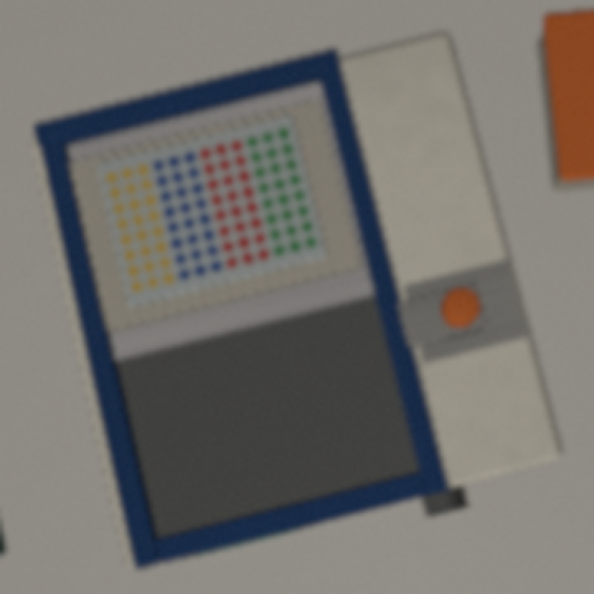

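The crop confirms the larger plate on the ledge. The lid runs over about crop (105..325, 125..305), the step edge goes from (115,360) to (375,295), and the round knob is at (460,307). The inner rim size and the knob's place (shaker x -31, y -103) match the description. Next I measure the lid's centre and get a first idea of its height.

```bash
cat > m2.py <<'E'
from h import *
O=np.array([.5515,.0878]); a=np.radians(13.35); Rs=np.array([[np.cos(a),np.sin(a)],[-np.sin(a),np.cos(a)]])
def sh(w): return np.c_[(w[:,:2]-O)@Rs.T*1000,w[:,2]*1000]
def ray(c,uv):
    a,b=pts(c,uv,0.)[0],pts(c,uv,.2)[0]; return a,(b-a)/np.linalg.norm(b-a)
L={}
for n in('top','scene'):
    c=dict(np.load(n+'0.npz')); c['k1']=float(c['k1']); p=c['pixels']
    hsv=cv2.cvtColor(p,cv2.COLOR_RGB2HSV)
    R=cv2.Rodrigues(c['rvec'])[0]
    # project plate region to find pixel box
    q=np.array([[x,y,84.] for x in(14,84) for y in(-50,50)]); W=np.c_[(q[:,:2]/1000)@Rs+O,q[:,2]/1000]
    uv=cv2.projectPoints(W,c['rvec'],c['tvec'],c['camera_matrix'],np.array([c['k1'],0,0,0,0]))[0].reshape(-1,2)
    m=np.zeros(p.shape[:2],np.uint8); cv2.fillConvexPoly(m,cv2.convexHull(uv.astype(np.int32)),1)
    s=sh(pts(c,np.argwhere(m)[:,::-1])); print(n,'z hist',np.histogram(s[:,2],np.arange(60,112,2)))
    for col,(lo,hi) in dict(yel=(18,32),blu=(100,125),red=(0,8),grn=(55,90)).items():
        k=m.astype(bool)&(hsv[...,0]>=lo)&(hsv[...,0]<=hi)&(hsv[...,1]>90)
        u=np.argwhere(k)[:,::-1].mean(0); L.setdefault(col,[]).append(ray(c,u)); print(col,k.sum(),u.round(1))
for col,((a1,d1),(a2,d2)) in L.items():
    t=np.linalg.lstsq(np.c_[d1,-d2],a2-a1,rcond=None)[0]; P,Q=a1+t[0]*d1,a2+t[1]*d2
    print(col,sh(((P+Q)/2)[None]).round(1),'gap mm',1000*np.linalg.norm(P-Q).round(4))
E
python3 m2.py
```

```text
top z hist (array([   0,    0,    0,    0,    0,    0,    0,    2,   30,   74,   35,
          1,    0,    0,   58,  768, 1491,  321,    6,    0,    0,    0,
          0,    0,    0]), array([ 60,  62,  64,  66,  68,  70,  72,  74,  76,  78,  80,  82,  84,
        86,  88,  90,  92,  94,  96,  98, 100, 102, 104, 106, 108, 110]))
yel 102 [246.8 248.6]
blu 31 [261.5 244.6]
red 92 [276.  241.5]
grn 1 [294. 254.]
scene z hist (array([  0,   0,   0,   0,   0,   0,   0,  10,  60,  90,  57,  35,  20,
        16, 137, 567, 520, 105,   2,   0,   0,   0,   0,   0,   0]), array([ 60,  62,  64,  66,  68,  70,  72,  74,  76,  78,  80,  82,  84,
        86,  88,  90,  92,  94,  96,  98, 100, 102, 104, 106, 108, 110]))
yel 106 [375.1 262.9]
blu 75 [362.4 260.9]
red 93 [350.3 258.4]
grn 63 [338.  256.2]
yel [[45.9 35.6 89.8]] gap mm 0.8
blu [[46.3 11.7 89.7]] gap mm 0.3
red [[ 45.3 -11.8  89.7]] gap mm 0.4
grn [[ 22.6 -36.4  63.8]] gap mm 4.6
```

Colours and depth agree on a lid top of roughly 90–93 mm and a plate centre near shaker x 46, y 0. With the tool yaw at 13.35°, tool x is shaker +x and tool y is shaker -y. I turn and shut the fingers first, then travel high.

Emit:
drive_tool([
  [[0,0,0,0,0,0.0158],[0,0,0,0,0,0.0158],[0.8,-1,0,0,0,0],[0.8,-1,0,0,0,0],[0.8,-1,0,0,0,0],[0.8,-1,0,0,0,0],[0.8,-1,0,0,0,0],[0.8,-1,0,0,0,0],[0.8,-1,0,0,0,0],[0.8,-1,0,0,0,0],[0.8,-1,0,0,0,0],[0.8,-1,0,0,0,0]],
], hand=-1)

```text
t: 1.1
tool_pos: [0.3816, -0.3574, 0.2309]
eef_rot: [-0.0, 0.993, 0.116, -0.0]
ft_force: [0.5, -0.5, -0.2]
grip_width: -0.0
finger_force: 0.0
```

Emit:
drive_tool([
  [[0.8,-1,0,0,0,0],[0.8,-1,0,0,0,0],[0.8,-1,0,0,0,0],[0.8,-1,0,0,0,0],[0.8,-1,0,0,0,0],[0.8,-1,0,0,0,0],[0.8,-1,0,0,0,0],[0.8,-1,0,0,0,0],[0.8,-1,0,0,0,0],[0.8,-1,0,0,0,0],[0.8,-1,0,0,0,0],[0.8,-1,0,0,0,0]],
])

```text
t: 2.1
tool_pos: [0.5128, -0.0797, 0.231]
eef_rot: [0.0, 0.993, 0.116, -0.0]
ft_force: [1.1, -0.4, 0.1]
grip_width: -0.001
finger_force: 0.0
```

```bash
cat > s.py <<'E'
from h import *
import sys
from scipy.spatial.transform import Rotation as Rn
O=np.array([.5515,.0878]); a=np.radians(13.35); Rs=np.array([[np.cos(a),np.sin(a)],[-np.sin(a),np.cos(a)]])
def st():
    o=arm.get_obs(); p=o['tool_pos']; q=o['eef_rot']; M=Rn.from_quat(np.r_[q[1:],q[0]]).as_matrix()
    print('t',round(o['t'],2),'shaker mm',(Rs@(p[:2]-O)*1000).round(1),'z',round(p[2]*1000,2),'toolx yaw',np.degrees(np.arctan2(M[1,0],M[0,0])).round(2),'tilt',M[:2,2].round(4),'F shaker',(Rs@o['ft_force'][:2]).round(2),o['ft_force'][2].round(2),'q',np.round(o['qpos'],2),'grip',o['grip_width'])
if __name__=='__main__': st()
E
python3 s.py
```

```text
t 2.1 shaker mm [ -76.3 -154.1] z 230.99 toolx yaw 13.36 tilt [-0.0005 -0.0001] F shaker [ 0.96 -0.64] 0.07 q [ 0.59  0.07 -0.5   1.76  0.03  1.33 -1.26] grip -0.0011021016718565611
```

Emit:
drive_tool([
  [[0.764,-0.9625,0.2,0,0,0],[0.764,-0.9625,0.2,0,0,0],[0.764,-0.9625,0.2,0,0,0],[0.764,-0.9625,0.2,0,0,0],[0.764,-0.9625,0.2,0,0,0],[0.764,-0.9625,0.2,0,0,0],[0.764,-0.9625,0.5,0,0,0],[0.764,-0.9625,0.7,0,0,0],[0,0,1,0,0,0],[0,0,1,0,0,0],[0,0,0.9,0,0,0],[0,0,0.4,0,0,0]],
])

```text
t: 3.1
tool_pos: [0.5942, 0.0969, 0.114]
eef_rot: [0.0, 0.993, 0.117, -0.002]
ft_force: [-0.5, -0.5, -1.0]
grip_width: -0.001
finger_force: 0.0
```

```bash
python3 s.py; python3 - <<'E'
from h import *
c=cam('wrist'); cv2.imwrite('pics/w1.png',c['pixels'][...,::-1])
E
```

```text
t 3.1 shaker mm [43.6 -1. ] z 114.03 toolx yaw 13.39 tilt [-0.005  -0.0006] F shaker [-0.63 -0.35] -0.99 q [ 0.29  0.37 -0.6   1.69  0.22  1.15 -1.71] grip -0.0008091995145070205
```

View pics/w1.png

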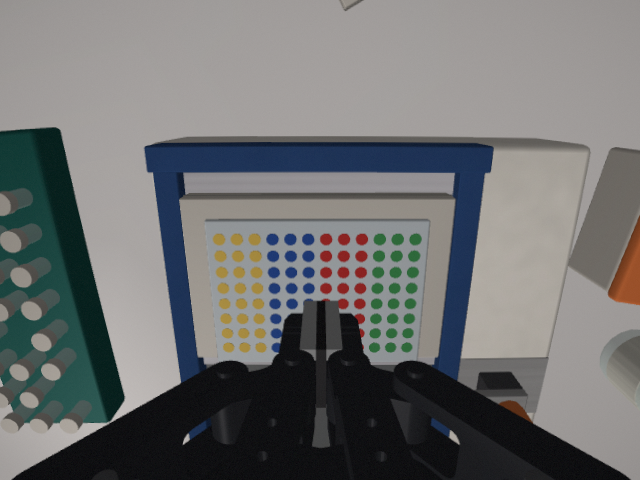

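The shut fingers stand over the lid's middle, with the lid at (205..430, 220..360). I descend to a few mm above the expected lid height and then feel for it.

Emit:
drive_tool([
  [[0,0,0.2,0,0,0],[0,0,0.2,0,0,0],[0,0,0.2,0,0,0],[0,0,0.1,0,0,0],[0,0,0.1,0,0,0],[0,0,0,0,0,0],[0,0,0,0,0,0]],
])

```text
t: 3.73
tool_pos: [0.5962, 0.0971, 0.1015]
eef_rot: [0.0, 0.993, 0.116, 0.0]
ft_force: [-1.0, 0.1, 0.2]
grip_width: -0.001
finger_force: 0.0
```

```bash
python3 s.py
```

```text
t 3.73 shaker mm [45.7 -1.3] z 101.51 toolx yaw 13.36 tilt [ 0.0003 -0.0001] F shaker [-0.92  0.3 ] 0.16 q [ 0.29  0.38 -0.6   1.7   0.24  1.13 -1.72] grip -0.000587022643912124
```

Emit:
drive_tool([
  [[0,0,0.04,0,0,0],[0,0,0.04,0,0,0],[0,0,0.04,0,0,0],[0,0,0.04,0,0,0],[0,0,0.04,0,0,0],[0,0,0,0,0,0]],
])

```text
t: 4.23
tool_pos: [0.596, 0.0971, 0.097]
eef_rot: [0.0, 0.993, 0.116, -0.0]
ft_force: [-0.2, 0.1, 0.3]
grip_width: 0.0
finger_force: 0.0
```

Emit:
drive_tool([
  [[0,0,0.04,0,0,0],[0,0,0.04,0,0,0],[0,0,0,0,0,0]],
])

```text
t: 4.48
tool_pos: [0.596, 0.0971, 0.0955]
eef_rot: [0.0, 0.993, 0.116, -0.0]
ft_force: [-0.3, 0.3, 0.9]
grip_width: -0.0
finger_force: 0.0
```

Free so far at z 95.5; now 0.8 mm at a time.

Emit:
drive_tool([
  [[0,0,0.02,0,0,0],[0,0,0.02,0,0,0],[0,0,0,0,0,0]],
])

```text
t: 4.73
tool_pos: [0.5961, 0.0971, 0.0948]
eef_rot: [0.0, 0.993, 0.116, -0.0]
ft_force: [1.2, -0.0, 0.6]
grip_width: 0.002
finger_force: 0.0
```

Emit:
drive_tool([
  [[0,0,0.02,0,0,0],[0,0,0.02,0,0,0],[0,0,0,0,0,0]],
])

```text
t: 4.98
tool_pos: [0.5961, 0.0971, 0.094]
eef_rot: [0.0, 0.993, 0.116, -0.0]
ft_force: [0.4, -0.3, 0.0]
grip_width: -0.001
finger_force: 0.0
```

Emit:
drive_tool([
  [[0,0,0.02,0,0,0],[0,0,0.02,0,0,0],[0,0,0,0,0,0]],
])

```text
t: 5.23
tool_pos: [0.596, 0.0972, 0.0932]
eef_rot: [0.0, 0.993, 0.116, -0.0]
ft_force: [-0.2, 0.6, 0.4]
grip_width: 0.001
finger_force: 0.0
```

Emit:
drive_tool([
  [[0,0,0.02,0,0,0],[0,0,0.02,0,0,0],[0,0,0,0,0,0]],
])

```text
t: 5.48
tool_pos: [0.596, 0.0972, 0.0924]
eef_rot: [0.0, 0.993, 0.116, -0.0]
ft_force: [-0.2, 0.8, 0.1]
grip_width: 0.0
finger_force: 0.0
```

Emit:
drive_tool([
  [[0,0,0.02,0,0,0],[0,0,0.02,0,0,0],[0,0,0,0,0,0]],
])

```text
t: 5.73
tool_pos: [0.5961, 0.0971, 0.0917]
eef_rot: [0.0, 0.993, 0.116, 0.0]
ft_force: [-0.2, 0.6, 0.2]
grip_width: -0.003
finger_force: 0.1
```

Emit:
drive_tool([
  [[0,0,0.02,0,0,0],[0,0,0.02,0,0,0],[0,0,0,0,0,0]],
])

```text
t: 5.98
tool_pos: [0.5963, 0.0972, 0.0914]
eef_rot: [0.0, 0.993, 0.116, 0.0]
ft_force: [-0.6, -0.6, 4.1]
grip_width: -0.002
finger_force: 1.8
```

Contact: 4 N at z 91.4, so the lid top is at about 91.7 mm.

Emit:
drive_tool([
  [[0,0,0.02,0,0,0],[0,0,0.02,0,0,0],[0,0,0,0,0,0],[0,0,0,0,0,0]],
])

```text
t: 6.32
tool_pos: [0.5966, 0.0973, 0.0911]
eef_rot: [0.0, 0.993, 0.116, 0.001]
ft_force: [-1.4, -0.3, 7.5]
grip_width: -0.0
finger_force: 3.4
```

About 4.5 N per commanded mm, so the arm itself is soft. I start drawing towards the robot.

Emit:
drive_tool([
  [[-0.05,0,0.01,0,0,0],[-0.1,0,0.01,0,0,0],[-0.1,0,0,0,0,0],[-0.1,0,0,0,0,0],[-0.1,0,0,0,0,0],[-0.05,0,0,0,0,0]],
])

```text
t: 6.82
tool_pos: [0.5882, 0.0954, 0.0912]
eef_rot: [-0.0, 0.993, 0.116, 0.002]
ft_force: [1.9, 0.7, 5.0]
grip_width: 0.0
finger_force: 2.8
```

```bash
python3 s.py; cat > pl.py <<'E'
from m2 import *
E
cat > pl.py <<'E'
from h import *
from s import O,Rs
import sys
def plate(zt):
    c=cam('top'); p=c['pixels']; hsv=cv2.cvtColor(p,cv2.COLOR_RGB2HSV)
    roi=np.zeros(p.shape[:2],bool); roi[200:345,225:335]=1
    # base+lid pale pixels vs dark nest: front edge; dots: yellow/green columns
    out={}
    for n,(lo,hi) in dict(yel=(18,32),red=(0,8)).items():
        k=roi&(hsv[...,0]>=lo)&(hsv[...,0]<=hi)&(hsv[...,1]>90)
        w=pts(c,np.argwhere(k)[:,::-1],zt); s=(w[:,:2]-O)@Rs.T*1000
        out[n]=(len(s),s.mean(0).round(1),s[:,0].min().round(1),s[:,0].max().round(1))
    print(out); return c
if __name__=='__main__':
    c=plate(.0915)
    if len(sys.argv)>1: cv2.imwrite(f'pics/{sys.argv[1]}.png',cv2.resize(c['pixels'][180:360,205:385,::-1],None,fx=3.3,fy=3.3))
E
python3 pl.py
```

```text
t 6.82 shaker mm [37.5 -1.1] z 91.19 toolx yaw 13.37 tilt [0.0046 0.0008] F shaker [1.99 0.29] 4.99 q [ 0.29  0.37 -0.6   1.74  0.23  1.1  -1.72] grip 0.00032244463886084505Traceback (most recent call last):
  File "pl.py", line 15, in <module>
    c=plate(.0915)
  File "pl.py", line 11, in plate
    w=pts(c,np.argwhere(k)[:,::-1],zt); s=(w[:,:2]-O)@Rs.T*1000
  File "h.py", line 9, in pts
    n=cv2.undistortPoints(uv.reshape(-1,1,2),K,d).reshape(-1,2)
      ~~~~~~~~~~~~~~~~~~~^^^^^^^^^^^^^^^^^^^^^^^^
cv2.error: OpenCV(4.12.0) /io/opencv/modules/calib3d/src/undistort.dispatch.cpp:347: error: (-215:Assertion failed) CV_IS_MAT(_src) && CV_IS_MAT(_dst) && (_src->rows == 1 || _src->cols == 1) && (_dst->rows == 1 || _dst->cols == 1) && _src->cols + _src->rows - 1 == _dst->rows + _dst->cols - 1 && (CV_MAT_TYPE(_src->type) == CV_32FC2 || CV_MAT_TYPE(_src->type) == CV_64FC2) && (CV_MAT_TYPE(_dst->type) == CV_32FC2 || CV_MAT_TYPE(_dst->type) == CV_64FC2) in function 'cvUndistortPointsInternal'
```

```bash
cat > pl.py <<'E'
from h import *
from s import O,Rs,st
import sys
def plate(zt,n):
    """rear edge of the dot field in the scene view, in shaker mm"""
    c=cam('scene'); p=c['pixels']; hsv=cv2.cvtColor(p,cv2.COLOR_RGB2HSV); st()
    roi=np.zeros(p.shape[:2],bool); roi[205:290,315:400]=1
    for nm,(lo,hi) in dict(yel=(18,32),grn=(55,90)).items():
        k=roi&(hsv[...,0]>=lo)&(hsv[...,0]<=hi)&(hsv[...,1]>90)
        if k.sum()<5: print(nm,'few'); continue
        s=(pts(c,np.argwhere(k)[:,::-1],zt)[:,:2]-O)@Rs.T*1000
        print(nm,k.sum(),'mean',s.mean(0).round(1),'x max',np.percentile(s[:,0],97).round(1))
    if n: cv2.imwrite(f'pics/{n}.png',cv2.resize(p[180:320,270:430,::-1],None,fx=4,fy=4))
if __name__=='__main__': plate(float(sys.argv[1])/1000,sys.argv[2] if len(sys.argv)>2 else None)
E
python3 pl.py 91.5 p1; python3 - <<'E'
from h import *
from s import O,Rs
c=dict(np.load('scene0.npz'));c['k1']=float(c['k1']);p=c['pixels'];hsv=cv2.cvtColor(p,cv2.COLOR_RGB2HSV)
for lo,hi in((18,32),(55,90)):
    roi=np.zeros(p.shape[:2],bool); roi[205:290,315:400]=1
    k=roi&(hsv[...,0]>=lo)&(hsv[...,0]<=hi)&(hsv[...,1]>90)
    s=(pts(c,np.argwhere(k)[:,::-1],.0915)[:,:2]-O)@Rs.T*1000; print('start',k.sum(),s.mean(0),np.percentile(s[:,0],97))
E
```

```text
t 6.92 shaker mm [37.4 -1.1] z 91.18 toolx yaw 13.37 tilt [0.0043 0.0007] F shaker [ 1.49 -0.44] 5.84 q [ 0.29  0.37 -0.6   1.74  0.23  1.1  -1.72] grip 0.0022677655703452998
yel 118 mean [35.5 35.4] x max 62.7
grn 70 mean [ 35.2 -34.4] x max 63.0
start 121 [43.29551044 35.38297129] 71.49282913549723
start 73 [ 42.13678906 -34.53876479] 70.75576474258662
```

View pics/p1.png

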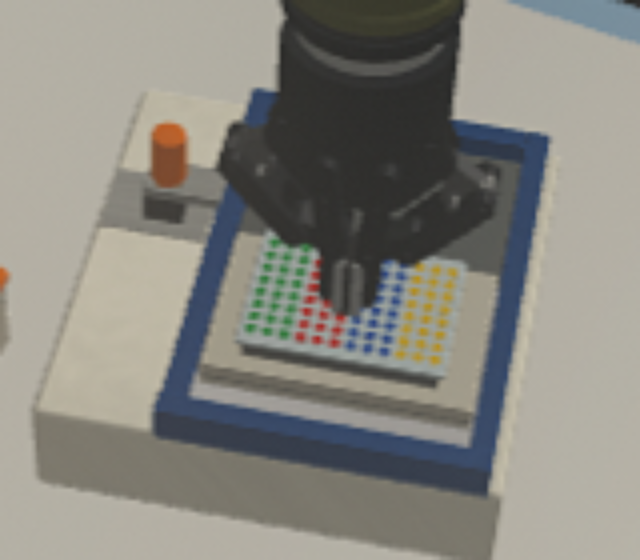

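The plate moved 8.2 mm, the same as the tool, so it is not slipping. I press slightly more and draw on.

Emit:
drive_tool([
  [[-0.05,0,0.02,0,0,0],[-0.1,0,0.02,0,0,0],[-0.1,0,0,0,0,0],[-0.1,0,0,0,0,0],[-0.1,0,0,0,0,0],[-0.1,0,0,0,0,0],[-0.1,0,0,0,0,0],[-0.1,0,0,0,0,0],[-0.1,0,0,0,0,0],[-0.1,0,0,0,0,0]],
])

```text
t: 7.75
tool_pos: [0.5706, 0.0912, 0.091]
eef_rot: [-0.0, 0.993, 0.116, 0.003]
ft_force: [2.2, -0.3, 8.0]
grip_width: -0.004
finger_force: 3.8
```

```bash
python3 pl.py 91.5
```

```text
t 7.8 shaker mm [19.  -1.2] z 90.98 toolx yaw 13.37 tilt [0.006  0.0008] F shaker [ 1.79 -0.04] 9.16 q [ 0.31  0.33 -0.61  1.79  0.22  1.08 -1.71] grip -0.001551669673894395
yel 108 mean [16.8 35.5] x max 44.9
grn 68 mean [ 17.5 -35. ] x max 44.6
```

Emit:
drive_tool([
  [[-0.1,0,0,0,0,0],[-0.1,0,0,0,0,0],[-0.1,0,0,0,0,0],[-0.1,0,0,0,0,0],[-0.1,0,0,0,0,0],[-0.1,0,0,0,0,0],[-0.1,0,0,0,0,0],[-0.1,0,0,0,0,0],[-0.1,0,0,0,0,0],[-0.1,0,0,0,0,0],[-0.1,0,0,0,0,0]],
])

```text
t: 8.72
tool_pos: [0.5493, 0.0861, 0.091]
eef_rot: [-0.0, 0.993, 0.116, 0.003]
ft_force: [1.9, 1.3, 7.8]
grip_width: 0.0
finger_force: 3.8
```

```bash
python3 pl.py 91.5
```

```text
t 8.77 shaker mm [-2.9 -1.2] z 90.95 toolx yaw 13.37 tilt [0.0061 0.0008] F shaker [ 1.53 -0.54] 7.65 q [ 0.34  0.29 -0.62  1.84  0.19  1.07 -1.69] grip 0.0029528844759666023
yel 106 mean [-4.1 35.3] x max 23.0
grn 63 mean [ -4.1 -34.1] x max 23.0
```

Emit:
drive_tool([
  [[-0.1,0,0,0,0,0],[-0.1,0,0,0,0,0],[-0.1,0,0,0,0,0],[-0.1,0,0,0,0,0]],
])

```text
t: 9.1
tool_pos: [0.5415, 0.0842, 0.091]
eef_rot: [-0.0, 0.993, 0.116, 0.003]
ft_force: [2.3, 0.4, 7.5]
grip_width: -0.0
finger_force: 3.9
```

Emit:
drive_tool([
  [[-0.1,0,0.003,0,0,0],[-0.1,0,0.005,0,0,0],[-0.1,0,0.005,0,0,0],[-0.1,0,0.005,0,0,0]],
])

```text
t: 9.43
tool_pos: [0.5338, 0.0823, 0.0908]
eef_rot: [-0.0, 0.993, 0.116, 0.003]
ft_force: [1.2, 0.1, 8.4]
grip_width: 0.0
finger_force: 4.2
```

```bash
python3 pl.py 91.5
```

```text
t 9.48 shaker mm [-18.9  -1.2] z 90.73 toolx yaw 13.37 tilt [0.0062 0.0006] F shaker [ 1.26 -0.67] 8.96 q [ 0.35  0.26 -0.62  1.88  0.17  1.06 -1.67] grip 0.0006489972043420495
yel 93 mean [-19.8  35.7] x max 6.2
grn 61 mean [-20.3 -34.6] x max 5.1
```

Emit:
drive_tool([
  [[-0.1,0,0.005,0,0,0],[-0.1,0,0.005,0,0,0],[-0.1,0,0.005,0,0,0],[-0.1,0,0.005,0,0,0],[-0.1,0,0.005,0,0,0]],
])

```text
t: 9.9
tool_pos: [0.524, 0.08, 0.0901]
eef_rot: [-0.0, 0.993, 0.116, 0.003]
ft_force: [1.3, 0.3, 7.5]
grip_width: 0.004
finger_force: 4.0
```

```bash
python3 pl.py 90.5
```

```text
t 9.95 shaker mm [-29.   -1.2] z 90.04 toolx yaw 13.37 tilt [0.0059 0.0006] F shaker [1.11 0.5 ] 8.55 q [ 0.36  0.23 -0.62  1.9   0.16  1.05 -1.67] grip -0.0007999386504980188
yel 93 mean [-30.4  35.7] x max -4.4
grn 61 mean [-31.4 -34.7] x max -5.2
```

Tracking well, with the front down. I continue towards the end of the travel.

Emit:
drive_tool([
  [[-0.1,0,0.004,0,0,0],[-0.1,0,0.004,0,0,0],[-0.1,0,0.004,0,0,0],[-0.1,0,0.004,0,0,0],[-0.1,0,0.004,0,0,0],[-0.1,0,0.004,0,0,0],[-0.1,0,0.003,0,0,0],[-0.1,0,0.003,0,0,0]],
])

```text
t: 10.62
tool_pos: [0.5084, 0.0763, 0.0894]
eef_rot: [-0.0, 0.993, 0.116, 0.003]
ft_force: [1.7, 0.6, 7.1]
grip_width: 0.004
finger_force: 3.8
```

```bash
python3 pl.py 89.5
```

```text
t 10.67 shaker mm [-45.   -1.3] z 89.37 toolx yaw 13.37 tilt [0.0059 0.0005] F shaker [1.92 0.38] 8.65 q [ 0.38  0.2  -0.63  1.94  0.14  1.04 -1.65] grip 0.000448641186149524
yel 92 mean [-46.7  35.6] x max -20.3
grn 62 mean [-46.  -34.7] x max -20.4
```

Emit:
drive_tool([
  [[-0.08,0,0.002,0,0,0],[-0.08,0,0.002,0,0,0],[-0.08,0,0.002,0,0,0],[-0.08,0,0.002,0,0,0]],
])

```text
t: 11.0
tool_pos: [0.5022, 0.0748, 0.0892]
eef_rot: [-0.0, 0.993, 0.116, 0.003]
ft_force: [2.4, -0.1, 8.3]
grip_width: -0.002
finger_force: 3.8
```

Emit:
drive_tool([
  [[-0.05,0,0.001,0,0,0],[-0.05,0,0.001,0,0,0],[-0.05,0,0.001,0,0,0]],
])

```text
t: 11.25
tool_pos: [0.4993, 0.0741, 0.0891]
eef_rot: [0.0, 0.993, 0.116, 0.003]
ft_force: [2.3, 1.2, 7.2]
grip_width: -0.002
finger_force: 3.7
```

```bash
python3 pl.py 89.5
```

```text
t 11.3 shaker mm [-54.2  -1.3] z 89.1 toolx yaw 13.38 tilt [0.0061 0.0006] F shaker [1.51 0.44] 7.96 q [ 0.39  0.18 -0.63  1.96  0.12  1.03 -1.64] grip -0.0005832194488351713
yel 90 mean [-56.1  35.9] x max -29.4
grn 56 mean [-53.5 -34.2] x max -29.5
```

Emit:
drive_tool([
  [[-0.05,0,0,0,0,0],[-0.05,0,0,0,0,0],[0,0,0,0,0,0]],
])

```text
t: 11.55
tool_pos: [0.4946, 0.073, 0.0873]
eef_rot: [0.0, 0.993, 0.116, 0.0]
ft_force: [0.7, 0.3, 2.6]
grip_width: 0.001
finger_force: 1.8
```

```bash
python3 pl.py 88.5
```

```text
t 11.6 shaker mm [-58.7  -1.3] z 87.29 toolx yaw 13.37 tilt [ 0.0004 -0.0001] F shaker [0.14 1.12] 4.22 q [ 0.39  0.18 -0.63  1.97  0.12  1.04 -1.63] grip 0.0001625963677649348
yel 96 mean [-57.  36.] x max -28.7
grn 56 mean [-56.1 -34.6] x max -29.1
```

The plate dropped: the lid now meets the finger at 87.65 mm, which is 4.05 mm below its ledge height. It has seated. I lift off, hold a moment, and check it with the top camera.

Emit:
drive_tool([
  [[0,0,-0.05,0,0,0],[0,0,-0.3,0,0,0],[0,0,-0.6,0,0,0],[0,0,-0.8,0,0,0],[0,0.8,-0.8,0,0,0],[0,1,-0.3,0,0,0],[0,1,0,0,0,0],[0,1,0,0,0,0],[0,1,0,0,0,0],[0,1,0,0,0,0],[0,1,0,0,0,0],[0,0.5,0,0,0,0]],
])

```text
t: 12.6
tool_pos: [0.5286, -0.072, 0.145]
eef_rot: [0.001, 0.993, 0.115, 0.0]
ft_force: [-0.3, -0.4, 0.5]
grip_width: -0.0
finger_force: 0.0
```

```bash
python3 pl.py 87.7; python3 - <<'E'
from h import *
from s import O,Rs
c=cam('top'); p=c['pixels']; hsv=cv2.cvtColor(p,cv2.COLOR_RGB2HSV)
cv2.imwrite('pics/t2.png',cv2.resize(p[180:360,205:385,::-1],None,fx=3.3,fy=3.3))
roi=np.zeros(p.shape[:2],bool); roi[200:345,225:335]=1
for n,(lo,hi) in dict(yel=(18,32),red=(0,8)).items():
    k=roi&(hsv[...,0]>=lo)&(hsv[...,0]<=hi)&(hsv[...,1]>90)
    if k.sum(): print(n,k.sum(),((pts(c,np.argwhere(k)[:,::-1],.0877)[:,:2]-O)@Rs.T*1000).mean(0).round(1))
v,u=np.mgrid[200:345,225:335]; w=pts(c,np.c_[u.ravel(),v.ravel()]); s=(w[:,:2]-O)@Rs.T*1000
for y0,y1 in((-45,-15),(-15,15),(15,45)):
  print([np.median(w[(s[:,0]>x)&(s[:,0]<x+15)&(s[:,1]>y0)&(s[:,1]<y1),2]*1000).round(1) for x in(-88,-70,-50,-37)])
E
```

```text
t 12.65 shaker mm [ -59.3 -151.4] z 144.77 toolx yaw 13.09 tilt [ 0.0006 -0.0015] F shaker [-0.11 -2.12] 0.81 q [ 0.56  0.17 -0.52  1.84  0.09  1.16 -1.33] grip -0.0029549428512007894
yel 90 mean [-57.6  35.4] x max -29.3
grn 60 mean [-57.1 -34.9] x max -29.9
yel 103 [-55.2  35.6]
red 86 [-55.2 -11.6]
[np.float64(88.5), np.float64(88.7), np.float64(88.5), np.float64(88.6)]
[np.float64(88.2), np.float64(88.4), np.float64(88.6), np.float64(88.5)]
[np.float64(88.4), np.float64(88.2), np.float64(88.4), np.float64(88.4)]
```

View pics/t2.png

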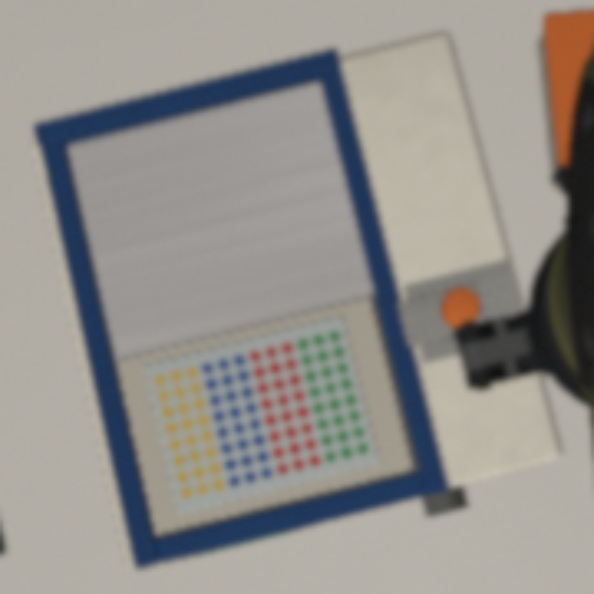

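The plate lies flat at shaker x -55.2, with lid depth uniform to 0.5 mm. The knob at crop (460,307) has not moved. Next I go to the knob's outer side and descend beside it.

Emit:
drive_tool([
  [[0.7,0,0,0,0,0],[0.7,0,0,0,0,0],[0,0,0,0,0,0],[0,0,0,0,0,0],[0,0,0,0,0,0]],
])

```text
t: 13.12
tool_pos: [0.5548, -0.0614, 0.1442]
eef_rot: [-0.0, 0.993, 0.117, -0.0]
ft_force: [-0.6, 0.2, -0.5]
grip_width: 0.001
finger_force: 0.0
```

```bash
python3 s.py
```

```text
t 13.12 shaker mm [ -31.3 -146. ] z 144.18 toolx yaw 13.45 tilt [-0.001   0.0002] F shaker [-0.55  0.38] -0.46 q [ 0.53  0.23 -0.52  1.78  0.12  1.17 -1.37] grip 0.0005732410693838943
```

Emit:
drive_tool([
  [[0.04,-0.3,0.5,0,0,0],[0,-0.2,0.6,0,0,0],[0,0,0.6,0,0,0],[0,0,0.5,0,0,0],[0,0,0.15,0,0,0],[0,0,0,0,0,0],[0,0,0,0,0,0]],
])

```text
t: 13.7
tool_pos: [0.5539, -0.0528, 0.0969]
eef_rot: [-0.0, 0.993, 0.116, -0.0]
ft_force: [-1.1, -0.4, -0.3]
grip_width: -0.002
finger_force: 0.0
```

Emit:
drive_tool([
  [[0,-0.1,0,0,0,0],[0,-0.1,0,0,0,0],[0,-0.1,0,0,0,0],[0,-0.1,0,0,0,0],[0,0,0,0,0,0]],
])

```text
t: 14.12
tool_pos: [0.5522, -0.0441, 0.0975]
eef_rot: [0.0, 0.993, 0.117, 0.0]
ft_force: [-0.4, 0.3, -0.3]
grip_width: -0.001
finger_force: 0.0
```

```bash
python3 s.py
```

```text
t 14.12 shaker mm [ -29.8 -128.5] z 97.54 toolx yaw 13.41 tilt [0.0005 0.0001] F shaker [-0.37  0.38] -0.29 q [ 0.5   0.27 -0.53  1.83  0.15  1.08 -1.42] grip -0.0009465536902365236
```

Emit:
drive_tool([
  [[0,-0.1,0,0,0,0],[0,-0.1,0,0,0,0],[0,-0.1,0,0,0,0],[0,-0.1,0,0,0,0],[0,-0.1,0,0,0,0],[0,-0.1,0,0,0,0],[0,-0.1,0,0,0,0],[0,-0.1,0,0,0,0],[0,0,0,0,0,0]],
])

```text
t: 14.87
tool_pos: [0.5483, -0.0287, 0.0973]
eef_rot: [-0.0, 0.993, 0.117, -0.0]
ft_force: [0.6, -2.0, 0.2]
grip_width: 0.002
finger_force: 0.9
```

```bash
python3 s.py
```

```text
t 14.87 shaker mm [ -30.  -112.6] z 97.25 toolx yaw 13.4 tilt [-0.0001  0.0001] F shaker [ 0.15 -2.06] 0.21 q [ 0.48  0.26 -0.54  1.85  0.15  1.08 -1.45] grip 0.001817885389018201
```

Only the 2–2.5 N latch friction, so it is sliding freely. I go on to the end stop.

Emit:
drive_tool([
  [[0,-0.1,0,0,0,0],[0,-0.1,0,0,0,0],[0,-0.1,0,0,0,0],[0,-0.1,0,0,0,0],[0,-0.05,0,0,0,0],[0,-0.05,0,0,0,0],[0,0,0,0,0,0]],
])

```text
t: 15.45
tool_pos: [0.5462, -0.0197, 0.0973]
eef_rot: [0.0, 0.993, 0.116, 0.0]
ft_force: [-0.1, -2.6, 1.6]
grip_width: -0.0
finger_force: 1.5
```

```bash
python3 s.py
```

```text
t 15.45 shaker mm [ -30.  -103.4] z 97.27 toolx yaw 13.37 tilt [ 0.0002 -0.0005] F shaker [-0.75 -2.52] 1.59 q [ 0.47  0.25 -0.54  1.85  0.15  1.08 -1.47] grip -0.00010537959770436903
```

Emit:
drive_tool([
  [[0,-0.05,0,0,0,0],[0,-0.05,0,0,0,0],[0,-0.05,0,0,0,0],[0,0,0,0,0,0]],
])

```text
t: 15.78
tool_pos: [0.5461, -0.0193, 0.0974]
eef_rot: [0.002, 0.993, 0.116, 0.0]
ft_force: [2.5, -7.0, -0.1]
grip_width: 0.0
finger_force: 3.9
```

```bash
python3 s.py
```

```text
t 15.78 shaker mm [ -30. -103.] z 97.4 toolx yaw 13.27 tilt [ 0.0014 -0.0033] F shaker [ 0.8  -7.39] -0.05 q [ 0.47  0.25 -0.54  1.85  0.15  1.07 -1.47] grip 0.00031709087678426283
```

It stopped hard at y -103, against -104.5 expected at full travel, and the force rose to 7 N. I back off, rise and verify.

Emit:
drive_tool([
  [[0,0,0,0,0,0],[0,0.2,0,0,0,0],[0,0.4,0,0,0,0],[0,0.6,-0.3,0,0,0],[0,0.6,-0.8,0,0,0],[0,1,-0.8,0,0,0],[0,1,-0.8,0,0,0],[0,1,-0.8,0,0,0],[0,1,0,0,0,0],[0,1,0,0,0,0],[0,1,0,0,0,0],[0,0,0,0,0,0]],
])

```text
t: 16.78
tool_pos: [0.5814, -0.1744, 0.1672]
eef_rot: [0.001, 0.994, 0.113, -0.0]
ft_force: [-0.9, -1.6, -0.5]
grip_width: -0.002
finger_force: 0.0
```

```bash
python3 s.py; python3 - <<'E'
from h import *
from s import O,Rs
c=cam('top'); p=c['pixels']; hsv=cv2.cvtColor(p,cv2.COLOR_RGB2HSV)
cv2.imwrite('pics/t3.png',p[...,::-1])
S=lambda uv,z:(pts(c,uv,z)[:,:2]-O)@Rs.T*1000
roi=np.zeros(p.shape[:2],bool); roi[255:290,325:360]=1
k=roi&(hsv[...,0]<14)&(hsv[...,1]>150); print('knob',k.sum(),S(np.argwhere(k)[:,::-1],.112).mean(0).round(1))
roi[:]=0; roi[200:345,225:322]=1
for n,(lo,hi) in dict(yel=(18,32),red=(0,8)).items():
    k=roi&(hsv[...,0]>=lo)&(hsv[...,0]<=hi)&(hsv[...,1]>90)
    if k.sum(): print(n,k.sum(),S(np.argwhere(k)[:,::-1],.0877).mean(0).round(1))
E
```

```text
t 16.78 shaker mm [ -31.4 -262. ] z 167.18 toolx yaw 13.0 tilt [ 0.     -0.0019] F shaker [-1.21 -1.39] -0.48 q [ 0.63  0.3  -0.46  1.63  0.14  1.24 -1.2 ] grip -0.0016937802072522013
knob 86 [-30.9 -81.1]
yel 109 [-55.   35.4]
red 87 [-55.5 -11.6]
```

View pics/t3.png

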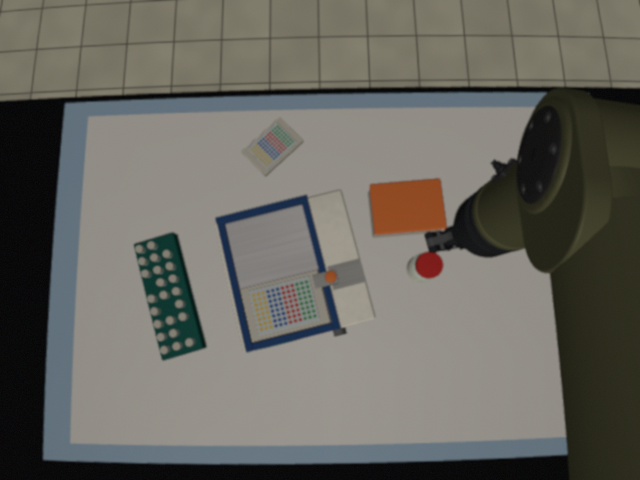

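The plate is in the nest at (287,305) and the knob is in at (331,277), which is shaker y -81.1 (latch 0.030). The tip box, reagent and rack are unmoved and the arm is clear.

```bash
python3 -c "
from h import *
print(arm.finish_job())"
```

```text
the job is handed in; nothing more can be done
None
```

The plate lies flat in the nest (measured at shaker x about -55 mm) and the latch is fully in (about 30 mm); lid readings peaked near 9 N, the rack, tip box and bottle look unmoved, and I handed the job in at about 17 s without a verdict coming back.

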